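# Find the receiver antenna with the worn pivot and tag it

## Robot

A 7-joint arm with a two-finger parallel gripper is mounted at the origin on the work surface. World frame = base frame: x ahead of the robot, y to its left, z up, the work surface at z = 0. Lengths are in m, angles in rad, forces in N, time in s.
With the tool pointing down it reaches from about 0.425 to 0.875 m from the base axis. Payload 9.9 kg.
Tool frame: the origin (TCP) lies on the centre line of the jaws, within the pads' length; the fingertips stand 8 mm ahead of it and the grasp point (between the pads) lies 11 mm behind it; z points along the fingers, y is the line along which they close (so a half turn about z gives the same grasp; the last joint's range is limited). The gripper opens to 85 mm and grips with 20 to 120 N. Pads are 22 mm wide; open, the fingers measure 114 mm over their backs; the gripper's body (76 mm by 85 mm) begins 54 mm behind the grasp point. The pads swing forward as they close: fully open they stand 13 mm farther back than shut.
Start: joints at [-1.375, 0.576, 0.025, 1.437, -0.015, 1.129, -0.057], TCP at [0.186, 0.649, 0.239] pointing down, gripper open.
Joint ranges: [-2.76, 2.76], [-0.34, 2.15], [-1.52, 1.57], [0.19, 2.46], [-1.09, 4.23], [0.17, 1.99], [-2.82, 2.82]. Speed limits (rad/s): [2.22, 2.22, 3.01, 3.01, 3.14, 3.14, 3.14].

## Interface

Orientations are given as a unit quaternion [w, x, y, z].
In Python, from rig import * gives the robot as it stands.
- The arm moves only by the tool servo_tool, never from a script. Its argument "deltas" is a list of rows, each an object with "jaw": the opening, from 0 (shut) to 1 (fully open); "offset": the shift along the tool's x, y, z in m, a list of three; "twist": the turn, a rotation vector about the tool's x, y, z in degrees, a list of three. In form: [{"jaw": jaw, "offset": [x, y, z], "twist": [wx, wy, wz]}, ...]. A call has 1 to 20 rows; each row is the pose to reach, as a shift and turn from the pose commanded when the call began, along the tool's axes at that moment; what a row does not reach only later rows make up. A row lasts 1/10 s, in which the tool goes at most 50 mm and 8.59 degrees, less where a joint would pass 70% of its speed; a pose out of reach is approached as far as the arm can. A call with a gripper value outside its range is refused whole. The fingers move at their own pace and stop on an object; "grip_force" is the grip in N (left out, the last holds). Time passes only in rows, so rows that repeat a pose let the fingers close. It gives the time, the measured TCP pose, the force, the opening and the grip force at its end, in the units of the state.
- get_state(): the state, without advancing time (a new reading comes with each control period).
- camera(name): name is "scene" or "top" or "wrist"; returns (picture, depth): 400x640x3 uint8, red, green, blue; 400x640 float32, m along the optical axis (not along the pixel's ray), 0 where there is no reading.
- camera_model(name): a dict with "fovy" (degrees; the focal length in pixels is half the picture's height over the tangent of half this angle, whatever the lens; pixels are square), "cx", "cy" (the principal point, pixels), "view" (4x4, takes a point from world to camera coordinates). Camera axes: x right, y down, z forward; pixel columns grow to the right and rows downward; lengths in m; the calibration is good to about 2 mm. The wrist camera is an equidistant fisheye: a pixel r from the principal point sees the ray r / f radians off the axis. A picture is of the moment at which its call begins: read the wrist's pose just before it. camera_model takes no time and is no camera call; for the wrist camera it gives the pose at the moment of the call.
- finish_job(): hands the job in; it is judged then, once.
Trained networks look in the newest picture that a camera, given by its name, has taken for a name from the list of things; names that differ only in an ending like _2 or _b are one class to them, and where a whole thing is asked for, a point or a joint stands for the part that bears it (a point fixed in the world has none). Each returns a list of dicts, best first, with "score" (0 to 1); they miss things now and then, are a little off and sometimes report something else, mostly with a low value. They report only what shows in the picture. A call takes as long as a camera call. They do not tell look-alikes from the thing itself.
- look_for(camera, label): "location" ([x, y, z] in m, in world coordinates, good to about 4 mm: the middle of the surface that is visible of it).
- mark_of(camera, label): "location" ([x, y, z] in m, in world coordinates, good to about 4 mm: a listed point, or the origin of a listed thing).
The state is a dict: "time_s": time; "qpos": joint angles; "dq": joint speeds; "tau": joint torques, N m; "eef_pos": TCP position; "tool_rot": TCP orientation; "contact_force": force on the tool from outside, world axes, zero at the start; "torque": the same for the moment, N m; "finger_gap": opening from 0.0 (shut) to 1.0 (fully open); "grip_force": force on a finger pad.
Only numpy, scipy, OpenCV 4.12 (cv2) and the standard library are available. Lean on these libraries where they do the work, as an engineer would, in place of code of your own. Each camera call takes 0.05 s, during which the arm holds its last target. There are 200 camera calls.

## Task

One of the two antennas on the radio receiver has a worn pivot with play in it. Feel for it without gripping the rods: with the fingers press first the blue antenna and then the yellow one over to its left stop and then to its right stop (left and right as seen from the robot), each time leaning on the stop gently but firmly for about half a second with some 6 N, never as much as 18 N. Then leave the one that has play leaning fully to the right, put the red ring down over it so that it rests round its foot on the receiver's lid, and leave everything else where it is.

Things in the scene. Friction and masses are not known exactly. Their poses are not given: they have to be found in the camera images.
- receiver: black half-rack radio receiver fixed to the bench, 170 mm (x) by 250 mm (y), 88 mm high; origin under its centre, z up, front panel at its -x face towards the robot, turned up to 0.35 rad. Two antennas stand on its lid, blue at y = +70 mm, yellow at y = -70 mm. 'Left' and 'right' are as seen from the robot base looking at the receiver: left is the receiver's own +y, right its -y.
- blue_tip (a point): top end of the blue antenna, on the rod's centre line. A stub antenna with blue base and blue tip band, rising from its pivot on the receiver's lid. The tip is 100 mm from the axle. Base 16 mm diameter up to 34 mm from the axle, then a black rod 12 mm in diameter, tip band 13 mm. It rocks side to side only (in the receiver's y-z plane).
- blue_axle (a point): centre of the blue antenna's axle, fixed to the receiver at y = +70 mm, z = 94 mm in its frame (6 mm above the lid). The steel clevis around it is 20 mm by 18 mm and stands 15 mm above the lid.
- blue_antenna (a joint): lean of the blue antenna, rad: 0 upright, positive to the right, negative to the left. Starts within 0.012 of upright. Sound pivot: hard stop within about 0.02 rad either way (barely more while pressed). Worn pivot: swings under less than 1 N to a hard stop at about 0.16 rad either way and stays where it is left. Exactly one of the two antennas is worn, either one.
- yellow_tip (a point): top end of the yellow antenna, on the rod's centre line. A stub antenna with yellow base and yellow tip band, rising from its pivot on the receiver's lid. The tip is 100 mm from the axle. Base 16 mm diameter up to 34 mm from the axle, then a black rod 12 mm in diameter, tip band 13 mm. It rocks side to side only (in the receiver's y-z plane).
- yellow_axle (a point): centre of the yellow antenna's axle, fixed to the receiver at y = -70 mm, z = 94 mm in its frame (6 mm above the lid). The steel clevis around it is 20 mm by 18 mm and stands 15 mm above the lid.
- yellow_antenna (a joint): lean of the yellow antenna, rad: 0 upright, positive to the right, negative to the left. Starts within 0.012 of upright. Sound pivot: hard stop within about 0.02 rad either way (barely more while pressed). Worn pivot: swings under less than 1 N to a hard stop at about 0.16 rad either way and stays where it is left. Exactly one of the two antennas is worn, either one.
- tag: loose red plastic ring (fault tag), outer diameter 60 mm, hole 44 mm, 16 mm high, 30 g, lying flat on the bench; origin at the centre of its underside, z up
- screwdriver: bystander: screwdriver lying on the bench right of the receiver's front, about 200 mm long, origin below its middle
- jar: bystander: closed jar of screws, 52 mm diameter, 70 mm high, origin under its centre
- tray: bystander: open grey parts tray 100 by 140 by 30 mm, origin under its centre
Things that resemble listed ones, but are neither listed nor needed, are in the scene too. Of the things like the tag, leave any that is green or grey; of the rest the smaller one is meant.

How it is judged:
By the outcome, as a careful person would: the job done as asked, in the order asked, and still so for the second after the job is handed in, with the robot touching nothing.
It also fails if it takes over 72 s, if anything falls off the work surface, if the arm or the gripper's body presses on something with over 40 N, if the wrist force passes 120 N, or if a joint passes its speed limit or range.

## Working session

There is one attempt and no reset: what is moved stays moved. The work goes in short steps, Python scripts to look and compute and a tool call to move; the robot and the scene stay as the last step left them, time stands still between calls to the robot, and variables do not carry over. Pictures are saved under pics/ and viewed, at most 10 in all, crops included, and the job is handed in when it is done.

Besides the shell and the picture viewer there is one more tool, called after "Call:" as name(argument=value, ...) on one line, values as JSON. servo_tool: Moves the arm, as the interface text tells. Its arguments: {"type":"object","properties":{"deltas":{"type":"array"},"grip_force":{"type":"number"}},"required":["deltas"]}

```bash
mkdir -p pics; ls; python3 - <<'E'
from rig import *
import cv2,numpy as np
s=get_state();print({k:np.round(v,3) for k,v in s.items()})
for c in("scene","top"):
    p,d=camera(c);cv2.imwrite(f"pics/{c}1.png",p[:,:,::-1])
    for l in("blue_tip","blue_axle","yellow_tip","yellow_axle","receiver","tag","screwdriver","jar","tray"):
        print(c,l,[(round(r["score"],2),np.round(r["location"],3).tolist()) for r in mark_of(c,l)[:4]])
    m=camera_model(c);print(m["fovy"],np.round(m["view"],3).tolist())
print(get_state()["time_s"])
E
```

```text
pics
{'time_s': np.float64(0.0), 'qpos': array([-1.375,  0.577,  0.025,  1.438, -0.015,  1.129, -0.056]), 'dq': array([ 0.001, -0.   , -0.001,  0.001,  0.001, -0.001,  0.002]), 'tau': array([ 0.0000e+00, -7.6577e+01,  2.2510e+00, -2.8596e+01,  1.5000e-02,
        1.3000e-02,  0.0000e+00]), 'eef_pos': array([0.186, 0.648, 0.238]), 'tool_rot': array([-0.   ,  0.139,  0.99 , -0.001]), 'contact_force': array([-0.311, -0.367, -0.462]), 'torque': array([ 0.022, -0.015, -0.026]), 'grip_force': np.float64(0.0), 'finger_gap': np.float64(1.004)}
scene blue_tip [(0.63, [0.564, -0.047, 0.197])]
scene blue_axle [(0.77, [0.57, -0.041, 0.096])]
scene yellow_tip [(0.44, [0.557, -0.178, 0.2])]
scene yellow_axle [(0.73, [0.553, -0.179, 0.098]), (0.37, [0.643, 0.234, -0.002])]
scene receiver [(0.91, [0.561, -0.11, -0.0])]
scene tag [(0.88, [0.487, 0.407, 0.0]), (0.82, [0.458, 0.187, 0.001]), (0.64, [0.325, 0.351, -0.005]), (0.59, [0.445, 0.289, -0.001])]
scene screwdriver [(0.76, [0.411, -0.301, -0.002]), (0.38, [0.563, -0.109, -0.0])]
scene jar [(0.77, [0.646, 0.231, -0.0])]
scene tray [(0.56, [0.6, -0.425, -0.001])]
45.38266339165601 [[0.462, 0.887, -0.01, -0.236], [0.703, -0.373, -0.605, -0.259], [-0.54, 0.273, -0.796, 1.532], [0.0, 0.0, 0.0, 1.0]]
top blue_tip [(0.47, [0.567, -0.043, 0.195]), (0.46, [0.567, -0.112, 0.001])]
top blue_axle [(0.55, [0.569, -0.044, 0.095])]
top yellow_tip [(0.56, [0.556, -0.182, 0.193])]
top yellow_axle [(0.64, [0.557, -0.181, 0.094])]
top receiver [(0.97, [0.565, -0.112, -0.0])]
top tag [(0.82, [0.49, 0.411, -0.001]), (0.5, [0.333, 0.353, -0.001]), (0.42, [0.461, 0.18, -0.004]), (0.41, [0.441, 0.292, -0.001])]
top screwdriver [(0.54, [0.41, -0.306, 0.002])]
top jar [(0.6, [0.638, 0.233, 0.002])]
top tray [(0.89, [0.6, -0.425, -0.001])]
51.75876797747097 [[0.0, -1.0, 0.008, -0.003], [-0.996, -0.001, -0.09, 0.506], [0.09, -0.008, -0.996, 1.386], [0.0, 0.0, 0.0, 1.0]]
1.0
```

View pics/scene1.png

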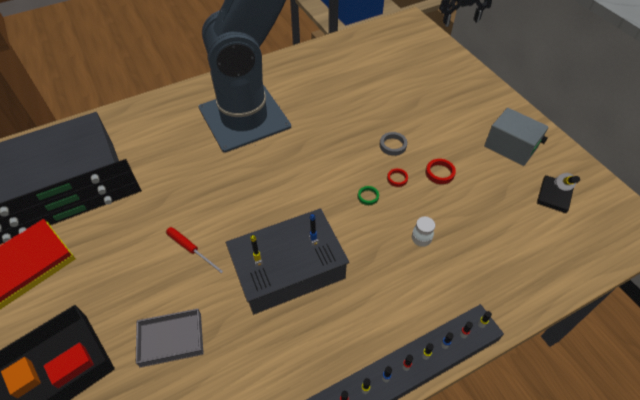

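View pics/top1.png

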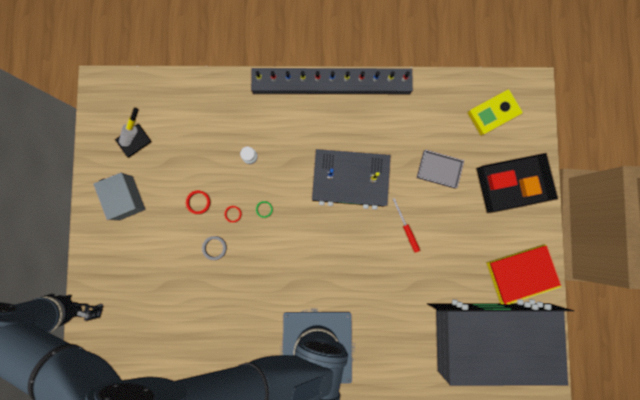

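Call:
servo_tool(deltas=[{"jaw":1,"offset":[-0.557,-0.558,0],"twist":[0,0,-10.3]},{"jaw":1,"offset":[-0.557,-0.558,0],"twist":[0,0,-10.3]},{"jaw":1,"offset":[-0.557,-0.558,0],"twist":[0,0,-10.3]},{"jaw":1,"offset":[-0.557,-0.558,0],"twist":[0,0,-10.3]},{"jaw":1,"offset":[-0.557,-0.558,0],"twist":[0,0,-10.3]},{"jaw":1,"offset":[-0.557,-0.558,0],"twist":[0,0,-10.3]},{"jaw":1,"offset":[-0.557,-0.558,0],"twist":[0,0,-10.3]},{"jaw":1,"offset":[-0.557,-0.558,0],"twist":[0,0,-10.3]},{"jaw":1,"offset":[-0.557,-0.558,0],"twist":[0,0,-10.3]},{"jaw":1,"offset":[-0.557,-0.558,0],"twist":[0,0,-10.3]},{"jaw":1,"offset":[-0.557,-0.558,0],"twist":[0,0,-10.3]},{"jaw":1,"offset":[-0.557,-0.558,0],"twist":[0,0,-10.3]},{"jaw":1,"offset":[-0.557,-0.558,0],"twist":[0,0,-10.3]},{"jaw":1,"offset":[-0.557,-0.558,0],"twist":[0,0,-10.3]},{"jaw":1,"offset":[-0.557,-0.558,0],"twist":[0,0,-10.3]},{"jaw":1,"offset":[-0.557,-0.558,0],"twist":[0,0,-10.3]},{"jaw":1,"offset":[-0.557,-0.558,0],"twist":[0,0,-10.3]},{"jaw":1,"offset":[-0.557,-0.558,0],"twist":[0,0,-10.3]},{"jaw":1,"offset":[-0.557,-0.558,0],"twist":[0,0,-10.3]},{"jaw":1,"offset":[-0.557,-0.558,0],"twist":[0,0,-10.3]}])

```text
time_s: 3.0
eef_pos: [0.5673, -0.0398, 0.2394]
tool_rot: [-0.0, 0.049, 0.999, 0.0]
contact_force: [0.6, 0.4, 0.5]
finger_gap: 1.002
grip_force: 0.0
```

```bash
python3 - <<'E'
from rig import *
import cv2,numpy as np
p,d=camera("wrist");cv2.imwrite("pics/w1.png",p[:,:,::-1])
for l in("blue_tip","blue_axle","yellow_tip","yellow_axle"):
    print(l,[(round(r["score"],2),np.round(r["location"],3).tolist()) for r in mark_of("wrist",l)[:3]])
E
```

```text
blue_tip [(0.86, [0.566, -0.043, 0.195]), (0.42, [0.56, -0.109, 0.0]), (0.35, [0.561, -0.179, 0.196])]
blue_axle [(0.92, [0.566, -0.04, 0.092])]
yellow_tip [(0.72, [0.558, -0.18, 0.193])]
yellow_axle [(0.66, [0.555, -0.182, 0.092])]
```

View pics/w1.png

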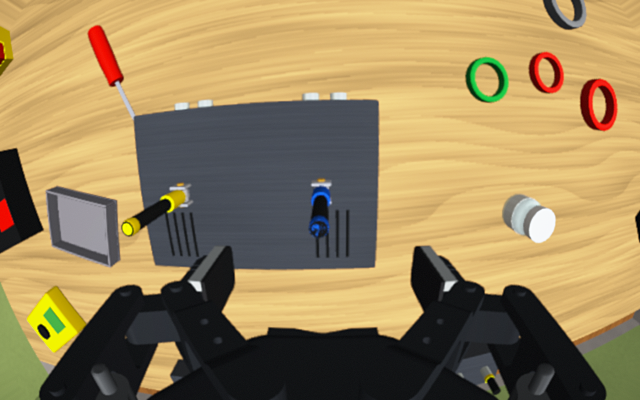

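Call:
servo_tool(deltas=[{"jaw":1,"offset":[0,0,0.045],"twist":[0,0,0]},{"jaw":1,"offset":[0,0,0.08],"twist":[0,0,0]},{"jaw":1,"offset":[0,0,0.094],"twist":[0,0,0]},{"jaw":1,"offset":[0,0.012,0.094],"twist":[0,0,0]},{"jaw":1,"offset":[0,0.024,0.094],"twist":[0,0,0]},{"jaw":1,"offset":[0,0.03,0.094],"twist":[0,0,0]},{"jaw":1,"offset":[0,0.03,0.094],"twist":[0,0,0]}])

```text
time_s: 3.95
eef_pos: [0.5715, -0.0094, 0.1464]
tool_rot: [0.001, 0.049, 0.999, 0.0]
contact_force: [0.1, 0.7, 0.9]
finger_gap: 0.999
grip_force: 0.0
```

Call:
servo_tool(deltas=[{"jaw":1,"offset":[0,0.002,0],"twist":[0,0,0]},{"jaw":1,"offset":[0,0.004,0],"twist":[0,0,0]},{"jaw":1,"offset":[0,0.004,0],"twist":[0,0,0]}])

```text
time_s: 4.25
eef_pos: [0.5711, -0.0075, 0.1455]
tool_rot: [0.0, 0.05, 0.999, 0.0]
contact_force: [0.7, -0.5, -0.0]
finger_gap: 1.002
grip_force: 0.0
```

Call:
servo_tool(deltas=[{"jaw":1,"offset":[0,0.001,0],"twist":[0,0,0]},{"jaw":1,"offset":[0,0.002,0],"twist":[0,0,0]},{"jaw":1,"offset":[0,0.003,0],"twist":[0,0,0]},{"jaw":1,"offset":[0,0.003,0],"twist":[0,0,0]}])

```text
time_s: 4.65
eef_pos: [0.5713, -0.0045, 0.1453]
tool_rot: [-0.0, 0.05, 0.999, -0.0]
contact_force: [0.7, -0.4, 0.3]
finger_gap: 0.998
grip_force: 0.0
```

Call:
servo_tool(deltas=[{"jaw":1,"offset":[0,0.001,0],"twist":[0,0,0]},{"jaw":1,"offset":[0,0.002,0],"twist":[0,0,0]},{"jaw":1,"offset":[0,0.003,0],"twist":[0,0,0]},{"jaw":1,"offset":[0,0.003,0],"twist":[0,0,0]}])

```text
time_s: 5.05
eef_pos: [0.5717, -0.0014, 0.1453]
tool_rot: [-0.0, 0.05, 0.999, 0.0]
contact_force: [-0.4, -0.6, 0.6]
finger_gap: 1.002
grip_force: 0.1
```

Call:
servo_tool(deltas=[{"jaw":1,"offset":[0,0.001,0],"twist":[0,0,0]},{"jaw":1,"offset":[0,0.002,0],"twist":[0,0,0]},{"jaw":1,"offset":[0,0.003,0],"twist":[0,0,0]},{"jaw":1,"offset":[0,0.003,0],"twist":[0,0,0]}])

```text
time_s: 5.45
eef_pos: [0.5719, 0.0016, 0.1453]
tool_rot: [-0.0, 0.05, 0.999, 0.0]
contact_force: [0.2, 0.2, 0.1]
finger_gap: 0.998
grip_force: 0.1
```

Call:
servo_tool(deltas=[{"jaw":1,"offset":[0,0.001,0],"twist":[0,0,0]},{"jaw":1,"offset":[0,0.002,0],"twist":[0,0,0]},{"jaw":1,"offset":[0,0.003,0],"twist":[0,0,0]},{"jaw":1,"offset":[0,0.003,0],"twist":[0,0,0]}])

```text
time_s: 5.85
eef_pos: [0.5722, 0.0045, 0.1453]
tool_rot: [-0.0, 0.05, 0.999, -0.0]
contact_force: [0.0, -1.4, 1.1]
finger_gap: 0.999
grip_force: 0.5
```

Call:
servo_tool(deltas=[{"jaw":1,"offset":[0,0.001,0],"twist":[0,0,0]},{"jaw":1,"offset":[0,0.001,0],"twist":[0,0,0]}])

```text
time_s: 6.05
eef_pos: [0.5723, 0.005, 0.1453]
tool_rot: [-0.0, 0.05, 0.999, -0.0]
contact_force: [-0.7, -2.3, 0.4]
finger_gap: 1.001
grip_force: 1.3
```

Call:
servo_tool(deltas=[{"jaw":1,"offset":[0,0.001,0],"twist":[0,0,0]},{"jaw":1,"offset":[0,0.0015,0],"twist":[0,0,0]},{"jaw":1,"offset":[0,0.0015,0],"twist":[0,0,0]}])

```text
time_s: 6.35
eef_pos: [0.5723, 0.0054, 0.1452]
tool_rot: [-0.0, 0.051, 0.999, -0.001]
contact_force: [-0.0, -6.3, -0.8]
finger_gap: 1.003
grip_force: 3.3
```

Hold here at about 6 N for half a second.

Call:
servo_tool(deltas=[{"jaw":1,"offset":[0,0.0003,0],"twist":[0,0,0]},{"jaw":1,"offset":[0,0.0003,0],"twist":[0,0,0]},{"jaw":1,"offset":[0,0.0003,0],"twist":[0,0,0]},{"jaw":1,"offset":[0,0.0003,0],"twist":[0,0,0]},{"jaw":1,"offset":[0,0.0003,0],"twist":[0,0,0]},{"jaw":1,"offset":[0,0.0003,0],"twist":[0,0,0]},{"jaw":1,"offset":[0,0.0003,0],"twist":[0,0,0]}])

```text
time_s: 7.05
eef_pos: [0.5723, 0.0054, 0.1452]
tool_rot: [-0.0, 0.051, 0.999, -0.001]
contact_force: [-0.4, -8.3, 0.6]
finger_gap: 1.004
grip_force: 3.6
```

Call:
servo_tool(deltas=[{"jaw":1,"offset":[0,-0.02,0],"twist":[0,0,0]},{"jaw":1,"offset":[0,-0.04,0],"twist":[0,0,0]},{"jaw":1,"offset":[0,-0.06,0],"twist":[0,0,0]},{"jaw":1,"offset":[0,-0.072,0],"twist":[0,0,0]},{"jaw":1,"offset":[0,-0.078,0],"twist":[0,0,0]},{"jaw":1,"offset":[0,-0.081,0],"twist":[0,0,0]},{"jaw":1,"offset":[0,-0.081,0],"twist":[0,0,0]}])

```text
time_s: 7.75
eef_pos: [0.5646, -0.0729, 0.1453]
tool_rot: [0.0, 0.05, 0.999, 0.0]
contact_force: [-0.4, -0.1, 0.3]
finger_gap: 0.997
grip_force: 0.0
```

Call:
servo_tool(deltas=[{"jaw":1,"offset":[0,-0.001,0],"twist":[0,0,0]},{"jaw":1,"offset":[0,-0.002,0],"twist":[0,0,0]},{"jaw":1,"offset":[0,-0.003,0],"twist":[0,0,0]},{"jaw":1,"offset":[0,-0.004,0],"twist":[0,0,0]},{"jaw":1,"offset":[0,-0.004,0],"twist":[0,0,0]}])

```text
time_s: 8.25
eef_pos: [0.564, -0.0775, 0.1453]
tool_rot: [-0.0, 0.05, 0.999, -0.0]
contact_force: [-0.6, 0.4, -0.2]
finger_gap: 1.003
grip_force: 0.1
```

Call:
servo_tool(deltas=[{"jaw":1,"offset":[0,-0.001,0],"twist":[0,0,0]},{"jaw":1,"offset":[0,-0.002,0],"twist":[0,0,0]},{"jaw":1,"offset":[0,-0.003,0],"twist":[0,0,0]},{"jaw":1,"offset":[0,-0.003,0],"twist":[0,0,0]}])

```text
time_s: 8.65
eef_pos: [0.5637, -0.0806, 0.1453]
tool_rot: [0.0, 0.05, 0.999, -0.0]
contact_force: [-0.4, 0.4, 0.6]
finger_gap: 1.003
grip_force: 0.1
```

Call:
servo_tool(deltas=[{"jaw":1,"offset":[0,-0.001,0],"twist":[0,0,0]},{"jaw":1,"offset":[0,-0.002,0],"twist":[0,0,0]},{"jaw":1,"offset":[0,-0.003,0],"twist":[0,0,0]},{"jaw":1,"offset":[0,-0.004,0],"twist":[0,0,0]},{"jaw":1,"offset":[0,-0.004,0],"twist":[0,0,0]}])

```text
time_s: 9.15
eef_pos: [0.5634, -0.084, 0.1454]
tool_rot: [0.0, 0.05, 0.999, 0.0]
contact_force: [-0.1, 2.2, 1.6]
finger_gap: 0.999
grip_force: 1.3
```

Call:
servo_tool(deltas=[{"jaw":1,"offset":[0,-0.001,0],"twist":[0,0,0]},{"jaw":1,"offset":[0,-0.0016,0],"twist":[0,0,0]},{"jaw":1,"offset":[0,-0.0016,0],"twist":[0,0,0]}])

```text
time_s: 9.45
eef_pos: [0.5634, -0.0848, 0.1454]
tool_rot: [0.0, 0.05, 0.999, 0.001]
contact_force: [1.5, 6.2, 1.2]
finger_gap: 1.002
grip_force: 3.0
```

Call:
servo_tool(deltas=[{"jaw":1,"offset":[0,-0.0003,0],"twist":[0,0,0]},{"jaw":1,"offset":[0,-0.0003,0],"twist":[0,0,0]},{"jaw":1,"offset":[0,-0.0003,0],"twist":[0,0,0]},{"jaw":1,"offset":[0,-0.0003,0],"twist":[0,0,0]},{"jaw":1,"offset":[0,-0.0003,0],"twist":[0,0,0]},{"jaw":1,"offset":[0,-0.0003,0],"twist":[0,0,0]},{"jaw":1,"offset":[0,-0.0003,0],"twist":[0,0,0]}])

```text
time_s: 10.15
eef_pos: [0.5634, -0.0849, 0.1454]
tool_rot: [0.0, 0.049, 0.999, 0.001]
contact_force: [1.9, 6.2, 2.3]
finger_gap: 1.0
grip_force: 3.3
```

Call:
servo_tool(deltas=[{"jaw":1,"offset":[0,0.012,0],"twist":[0,0,0]},{"jaw":1,"offset":[0,0.024,-0.03],"twist":[0,0,0]},{"jaw":1,"offset":[0,0.024,-0.07],"twist":[0,0,0]},{"jaw":1,"offset":[0,0.015,-0.09],"twist":[0,0,0]},{"jaw":1,"offset":[0,-0.03,-0.09],"twist":[0,0,0]},{"jaw":1,"offset":[0,-0.07,-0.09],"twist":[0,0,0]},{"jaw":1,"offset":[0,-0.092,-0.09],"twist":[0,0,0]},{"jaw":1,"offset":[0,-0.092,-0.085],"twist":[0,0,0]},{"jaw":1,"offset":[0,-0.092,-0.045],"twist":[0,0,0]},{"jaw":1,"offset":[0,-0.09,-0.015],"twist":[0,0,0]},{"jaw":1,"offset":[0,-0.085,0],"twist":[0,0,0]},{"jaw":1,"offset":[0,-0.075,0],"twist":[0,0,0]},{"jaw":1,"offset":[0,-0.066,0],"twist":[0,0,0]},{"jaw":1,"offset":[0,-0.061,0],"twist":[0,0,0]},{"jaw":1,"offset":[0,-0.061,0],"twist":[0,0,0]}])

```text
time_s: 11.65
eef_pos: [0.5579, -0.1455, 0.1464]
tool_rot: [0.001, 0.049, 0.999, 0.0]
contact_force: [-0.1, -0.0, -0.5]
finger_gap: 0.999
grip_force: 0.0
```

Call:
servo_tool(deltas=[{"jaw":1,"offset":[0,0.001,0],"twist":[0,0,0]},{"jaw":1,"offset":[0,0.002,0],"twist":[0,0,0]},{"jaw":1,"offset":[0,0.003,0],"twist":[0,0,0]},{"jaw":1,"offset":[0,0.003,0],"twist":[0,0,0]}])

```text
time_s: 12.05
eef_pos: [0.5573, -0.144, 0.1454]
tool_rot: [0.0, 0.05, 0.999, 0.0]
contact_force: [-0.1, 0.5, -0.4]
finger_gap: 0.995
grip_force: 0.0
```

Call:
servo_tool(deltas=[{"jaw":1,"offset":[0,0.001,0],"twist":[0,0,0]},{"jaw":1,"offset":[0,0.002,0],"twist":[0,0,0]},{"jaw":1,"offset":[0,0.002,0],"twist":[0,0,0]}])

```text
time_s: 12.35
eef_pos: [0.5574, -0.1429, 0.1454]
tool_rot: [0.0, 0.05, 0.999, -0.001]
contact_force: [-0.6, -5.2, 0.2]
finger_gap: 1.0
grip_force: 2.2
```

Call:
servo_tool(deltas=[{"jaw":1,"offset":[0,0.0008,0],"twist":[0,0,0]},{"jaw":1,"offset":[0,0.0008,0],"twist":[0,0,0]},{"jaw":1,"offset":[0,0.0008,0],"twist":[0,0,0]},{"jaw":1,"offset":[0,0.0008,0],"twist":[0,0,0]},{"jaw":1,"offset":[0,0.0008,0],"twist":[0,0,0]},{"jaw":1,"offset":[0,0.0008,0],"twist":[0,0,0]},{"jaw":1,"offset":[0,0.0008,0],"twist":[0,0,0]}])

```text
time_s: 13.05
eef_pos: [0.5575, -0.1427, 0.1454]
tool_rot: [0.0, 0.051, 0.999, -0.001]
contact_force: [0.4, -6.5, -1.1]
finger_gap: 1.001
grip_force: 3.4
```

Call:
servo_tool(deltas=[{"jaw":1,"offset":[0,-0.02,0],"twist":[0,0,0]},{"jaw":1,"offset":[0,-0.04,0],"twist":[0,0,0]},{"jaw":1,"offset":[0,-0.058,0],"twist":[0,0,0]},{"jaw":1,"offset":[0,-0.067,0],"twist":[0,0,0]},{"jaw":1,"offset":[0,-0.071,0],"twist":[0,0,0]},{"jaw":1,"offset":[0,-0.073,0],"twist":[0,0,0]},{"jaw":1,"offset":[0,-0.074,0],"twist":[0,0,0]},{"jaw":1,"offset":[0,-0.074,0],"twist":[0,0,0]}])

```text
time_s: 13.85
eef_pos: [0.5504, -0.214, 0.1453]
tool_rot: [-0.0, 0.05, 0.999, 0.0]
contact_force: [-0.5, 0.5, -0.9]
finger_gap: 0.999
grip_force: 0.0
```

Call:
servo_tool(deltas=[{"jaw":1,"offset":[0,-0.001,0],"twist":[0,0,0]},{"jaw":1,"offset":[0,-0.002,0],"twist":[0,0,0]},{"jaw":1,"offset":[0,-0.003,0],"twist":[0,0,0]},{"jaw":1,"offset":[0,-0.003,0],"twist":[0,0,0]}])

```text
time_s: 14.25
eef_pos: [0.5501, -0.2175, 0.1454]
tool_rot: [0.0, 0.05, 0.999, 0.0]
contact_force: [-0.4, 1.1, 0.7]
finger_gap: 0.996
grip_force: 0.6
```

Call:
servo_tool(deltas=[{"jaw":1,"offset":[0,-0.001,0],"twist":[0,0,0]},{"jaw":1,"offset":[0,-0.002,0],"twist":[0,0,0]},{"jaw":1,"offset":[0,-0.002,0],"twist":[0,0,0]}])

```text
time_s: 14.55
eef_pos: [0.5501, -0.2179, 0.1452]
tool_rot: [-0.0, 0.049, 0.999, 0.001]
contact_force: [0.4, 5.2, 2.9]
finger_gap: 0.998
grip_force: 3.4
```

Call:
servo_tool(deltas=[{"jaw":1,"offset":[0,-0.0008,0],"twist":[0,0,0]},{"jaw":1,"offset":[0,-0.0008,0],"twist":[0,0,0]},{"jaw":1,"offset":[0,-0.0008,0],"twist":[0,0,0]},{"jaw":1,"offset":[0,-0.0008,0],"twist":[0,0,0]},{"jaw":1,"offset":[0,-0.0008,0],"twist":[0,0,0]},{"jaw":1,"offset":[0,-0.0008,0],"twist":[0,0,0]},{"jaw":1,"offset":[0,-0.0008,0],"twist":[0,0,0]}])

```text
time_s: 15.25
eef_pos: [0.5501, -0.218, 0.1453]
tool_rot: [-0.0, 0.049, 0.999, 0.001]
contact_force: [1.2, 8.6, 2.8]
finger_gap: 1.0
grip_force: 4.3
```

Call:
servo_tool(deltas=[{"jaw":1,"offset":[0,0.012,0],"twist":[0,0,0]},{"jaw":1,"offset":[0,0.03,-0.03],"twist":[0,0,0]},{"jaw":1,"offset":[0,0.035,-0.07],"twist":[0,0,0]},{"jaw":1,"offset":[0,0.035,-0.092],"twist":[0,0,0]},{"jaw":1,"offset":[0.16,0.4976,-0.092],"twist":[0,0,0]},{"jaw":1,"offset":[0.16,0.4976,-0.092],"twist":[0,0,0]},{"jaw":1,"offset":[0.16,0.4976,-0.092],"twist":[0,0,0]},{"jaw":1,"offset":[0.16,0.4976,-0.092],"twist":[0,0,0]},{"jaw":1,"offset":[0.16,0.4976,-0.092],"twist":[0,0,0]},{"jaw":1,"offset":[0.16,0.4976,-0.092],"twist":[0,0,0]},{"jaw":1,"offset":[0.16,0.4976,-0.092],"twist":[0,0,0]},{"jaw":1,"offset":[0.16,0.4976,-0.092],"twist":[0,0,0]},{"jaw":1,"offset":[0.16,0.4976,-0.092],"twist":[0,0,0]},{"jaw":1,"offset":[0.16,0.4976,-0.092],"twist":[0,0,0]},{"jaw":1,"offset":[0.16,0.4976,-0.092],"twist":[0,0,0]},{"jaw":1,"offset":[0.16,0.4976,-0.092],"twist":[0,0,0]},{"jaw":1,"offset":[0.16,0.4976,-0.092],"twist":[0,0,0]},{"jaw":1,"offset":[0.16,0.4976,-0.092],"twist":[0,0,0]},{"jaw":1,"offset":[0.16,0.4976,-0.092],"twist":[0,0,0]},{"jaw":1,"offset":[0.16,0.4976,-0.092],"twist":[0,0,0]}])

```text
time_s: 17.25
eef_pos: [0.4405, 0.2898, 0.2374]
tool_rot: [0.0, 0.051, 0.999, -0.0]
contact_force: [-0.2, 0.7, -0.3]
finger_gap: 0.996
grip_force: 0.0
```

```bash
python3 - <<'E'
from rig import *
import cv2,numpy as np
s=get_state();m=camera_model("wrist")
p,d=camera("wrist");cv2.imwrite("pics/w2.png",p[:,:,::-1])
print([(round(r["score"],2),np.round(r["location"],3).tolist()) for r in mark_of("wrist","tag")[:5]])
# red blobs -> world via fisheye, on z=0.016 plane (top face)
h=cv2.cvtColor(p,cv2.COLOR_RGB2HSV)
msk=(((h[...,0]<8)|(h[...,0]>172))&(h[...,1]>150)&(h[...,2]>60)).astype('uint8')
n,lab,st,_=cv2.connectedComponentsWithStats(msk)
f=200/np.tan(np.radians(m["fovy"]/2));V=np.array(m["view"]);R=V[:3,:3];c=-R.T@V[:3,3]
for i in range(1,n):
    if st[i,4]<150: continue
    v,u=np.nonzero(lab==i);x=u-m["cx"];y=v-m["cy"];r=np.hypot(x,y);t=r/f
    ray=np.stack([np.sin(t)*x/r,np.sin(t)*y/r,np.cos(t)],1)
    # depth based
    z=d[v,u];ok=z>0
    P=((ray/ray[:,2:])*z[:,None])[ok]@R+c
    T=P[np.abs(P[:,2]-np.median(P[P[:,2]>0.012][:,2]))<.003] if (P[:,2]>0.012).any() else P
    if len(T)<30: continue
    (cc,rad)=cv2.minEnclosingCircle(T[:,:2].astype('float32'))
    print(st[i],np.round(np.median(T,0),4),np.round(cc,4),round(rad,4))
print(s["eef_pos"],s["tool_rot"])
E
```

```text
[(0.92, [0.446, 0.291, -0.005]), (0.57, [0.465, 0.182, 0.0])]
[298 154  50  49 970] [0.4446 0.2905 0.016 ] [0.4447 0.29  ] 0.0298
[  0 164  13  37 241] [ 0.3839 -0.302   0.0194] [ 0.3812 -0.3058] 0.0279
[ 389  168   65   67 1914] [0.4821 0.4069 0.0224] [0.4847 0.4086] 0.0419
[0.44046495 0.28980523 0.23738582] [ 6.84347286e-05  5.06742053e-02  9.98715234e-01 -3.15998749e-05]
```

View pics/w2.png

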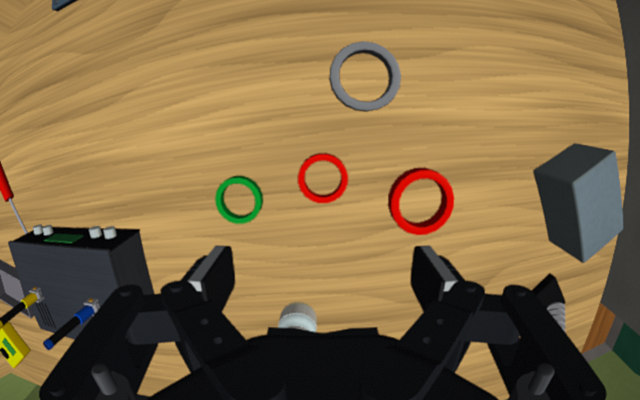

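Call:
servo_tool(deltas=[{"jaw":0.85,"offset":[-0.0042,0.0004,0.05],"twist":[0,0,0]},{"jaw":0.85,"offset":[-0.0042,0.0004,0.1],"twist":[0,0,0]},{"jaw":0.85,"offset":[-0.0042,0.0004,0.145],"twist":[0,0,0]},{"jaw":0.85,"offset":[-0.0042,0.0004,0.18],"twist":[0,0,0]},{"jaw":0.85,"offset":[-0.0042,0.0004,0.187],"twist":[0,0,0]},{"jaw":0.85,"offset":[-0.0042,0.0004,0.187],"twist":[0,0,0]}])

```text
time_s: 17.95
eef_pos: [0.4441, 0.2902, 0.0498]
tool_rot: [-0.001, 0.05, 0.999, -0.001]
contact_force: [0.1, -0.4, 0.3]
finger_gap: 0.851
grip_force: 0.0
```

```bash
python3 - <<'E'
from rig import *
import cv2,numpy as np
s=get_state();m=camera_model("wrist")
p,d=camera("wrist");cv2.imwrite("pics/w3.png",p[:,:,::-1])
f=200/np.tan(np.radians(m["fovy"]/2));V=np.array(m["view"]);R=V[:3,:3];c=-R.T@V[:3,3]
v,u=np.mgrid[:400,:640];x=u-m["cx"];y=v-m["cy"];r=np.hypot(x,y)+1e-9;t=r/f
ray=np.stack([np.sin(t)*x/r/np.cos(t),np.sin(t)*y/r/np.cos(t),np.ones_like(t)],-1)
P=(ray*d[...,None])@R+c
g=p.max(-1)<70
e=s["eef_pos"];q=s["tool_rot"]
from scipy.spatial.transform import Rotation as Ro
T=(P-e)@Ro.from_quat([*q[1:],q[0]]).as_matrix()
k=(d>0)&(np.abs(T[...,0])<.015)&(T[...,2]>-.06)&(T[...,2]<.03)&(np.abs(T[...,1])<.065)
for sg in(-1,1):
    a=T[k&(T[...,1]*sg>0)];print(len(a),np.round(np.percentile(a[:,2],[50,90,98,100]),4),np.round([a[:,1].min(),a[:,1].max()],4))
print(s["eef_pos"],s["finger_gap"],s["time_s"])
E
```

```text
5420 [-0.0509 -0.0156 -0.0056 -0.0006] [-0.065  -0.0321]
5396 [-0.0508 -0.0157 -0.0058 -0.0001] [0.0322 0.0649]
[0.44409395 0.29015509 0.04981177] 0.8508851316040072 17.95
```

View pics/w3.png

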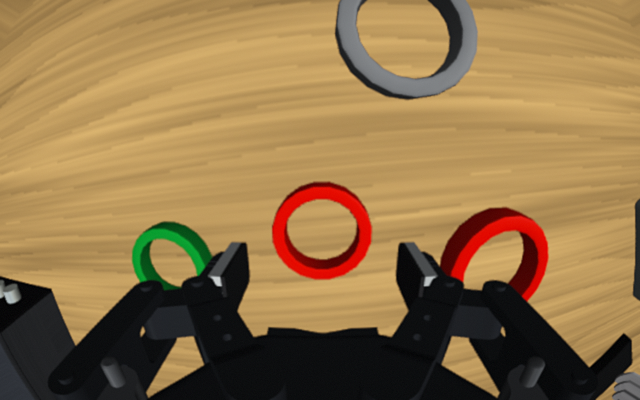

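Call:
servo_tool(deltas=[{"jaw":0.85,"offset":[0,0,0.025],"twist":[0,0,0]},{"jaw":0.85,"offset":[0,0,0.038],"twist":[0,0,0]},{"jaw":0.85,"offset":[0,0,0.043],"twist":[0,0,0]},{"jaw":0.85,"offset":[0,0,0.043],"twist":[0,0,0]},{"jaw":0.5,"offset":[0,0,0.043],"twist":[0,0,0]},{"jaw":0.5,"offset":[0,0,0.043],"twist":[0,0,0]},{"jaw":0.5,"offset":[0,0,0.043],"twist":[0,0,0]},{"jaw":0.5,"offset":[0,0,0.043],"twist":[0,0,0]},{"jaw":0.5,"offset":[0,0,0.043],"twist":[0,0,0]},{"jaw":0.5,"offset":[0,0,0.043],"twist":[0,0,0]}], grip_force=25)

```text
time_s: 19.0
eef_pos: [0.4448, 0.2907, 0.0086]
tool_rot: [0.001, 0.05, 0.999, 0.0]
contact_force: [-0.9, -0.6, 5.8]
finger_gap: 0.688
grip_force: 25.7
```

Call:
servo_tool(deltas=[{"jaw":0.5,"offset":[0,0,-0.03],"twist":[0,0,0]},{"jaw":0.5,"offset":[0,0,-0.08],"twist":[0,0,0]},{"jaw":0.5,"offset":[0,0,-0.13],"twist":[0,0,0]},{"jaw":0.5,"offset":[0,0,-0.18],"twist":[0,0,0]},{"jaw":0.5,"offset":[0,0,-0.2375],"twist":[0,0,0]},{"jaw":0.5,"offset":[-0.02,-0.05,-0.2375],"twist":[0,0,0]},{"jaw":0.5,"offset":[-0.04,-0.09,-0.2375],"twist":[0,0,0]},{"jaw":0.5,"offset":[-0.06,-0.13,-0.2375],"twist":[0,0,0]},{"jaw":0.5,"offset":[-0.08,-0.17,-0.2375],"twist":[0,0,0]},{"jaw":0.5,"offset":[-0.1,-0.21,-0.2375],"twist":[0,0,0]},{"jaw":0.5,"offset":[-0.12,-0.25,-0.2375],"twist":[0,0,0]},{"jaw":0.5,"offset":[-0.14,-0.29,-0.2375],"twist":[0,0,0]},{"jaw":0.5,"offset":[-0.1559,-0.32,-0.2375],"twist":[0,0,0]},{"jaw":0.5,"offset":[-0.1559,-0.3322,-0.2375],"twist":[0,0,0]},{"jaw":0.5,"offset":[-0.1559,-0.3322,-0.2375],"twist":[0,0,0]},{"jaw":0.5,"offset":[-0.1559,-0.3322,-0.2375],"twist":[0,0,0]}])

```text
time_s: 20.6
eef_pos: [0.5659, -0.0543, 0.2452]
tool_rot: [-0.0, 0.05, 0.999, 0.001]
contact_force: [-0.2, 0.8, -0.8]
finger_gap: 0.691
grip_force: 27.3
```

```bash
python3 - <<'E'
from rig import *
import cv2,numpy as np
for c in("wrist","scene"):
    p,d=camera(c);cv2.imwrite(f"pics/{c}4.png",p[:,:,::-1])
    for l in("blue_tip","blue_axle","tag"):
        print(c,l,[(round(r["score"],2),np.round(r["location"],3).tolist()) for r in mark_of(c,l)[:2]])
E
```

```text
wrist blue_tip [(0.92, [0.562, -0.052, 0.197])]
wrist blue_axle [(0.7, [0.565, -0.039, 0.094])]
wrist tag [(0.85, [0.464, 0.182, 0.001]), (0.8, [0.329, 0.351, 0.004])]
scene blue_tip [(0.47, [0.565, -0.054, 0.198])]
scene blue_axle [(0.92, [0.574, -0.041, 0.095])]
scene tag [(0.93, [0.33, 0.351, -0.005]), (0.77, [0.459, 0.183, 0.0])]
```

View pics/wrist4.png

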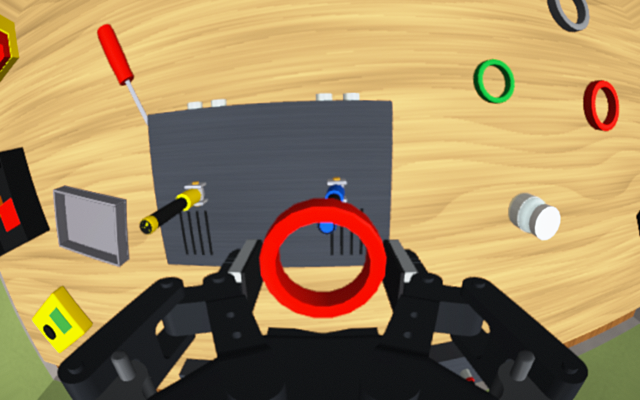

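Call:
servo_tool(deltas=[{"jaw":0.5,"offset":[0,0,0.025],"twist":[0,0,0]},{"jaw":0.5,"offset":[0,0,0.045],"twist":[0,0,0]},{"jaw":0.5,"offset":[0,0.001,0.06],"twist":[0,0,0]},{"jaw":0.5,"offset":[0,0.003,0.072],"twist":[0,0,0]},{"jaw":0.5,"offset":[0,0.005,0.084],"twist":[0,0,0]},{"jaw":0.5,"offset":[0,0.0075,0.095],"twist":[0,0,0]},{"jaw":0.5,"offset":[-0.0005,0.0095,0.103],"twist":[0,0,0]},{"jaw":0.5,"offset":[-0.0005,0.0098,0.107],"twist":[0,0,0]},{"jaw":0.5,"offset":[-0.0005,0.0098,0.107],"twist":[0,0,0]},{"jaw":0.5,"offset":[-0.0005,0.0098,0.107],"twist":[0,0,0]}])

```text
time_s: 22.0
eef_pos: [0.568, -0.0461, 0.1381]
tool_rot: [0.0, 0.05, 0.999, -0.0]
contact_force: [0.1, 0.3, -0.7]
finger_gap: 0.688
grip_force: 27.3
```

```bash
python3 - <<'E'
from rig import *
import cv2,numpy as np
p,d=camera("wrist")
q,_=camera("scene")
a=p[130:350,200:450];b=cv2.resize(q[180:320,220:420],None,fx=2.5,fy=2.5,interpolation=cv2.INTER_CUBIC)
a=cv2.resize(a,(398,350))
b=b[:,:400]
cv2.imwrite("pics/c5.png",np.hstack([a,b])[:,:,::-1])
E
```

```text
(no output)
```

View pics/c5.png

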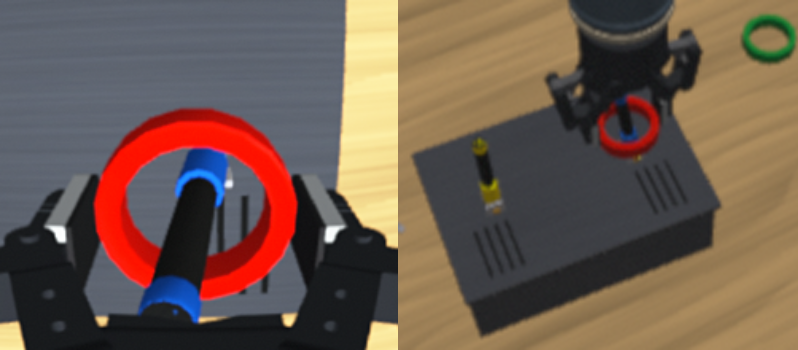

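Call:
servo_tool(deltas=[{"jaw":1,"offset":[0,0,0],"twist":[0,0,0]},{"jaw":1,"offset":[0,0,0],"twist":[0,0,0]},{"jaw":1,"offset":[0,0,0],"twist":[0,0,0]},{"jaw":1,"offset":[0,0,0],"twist":[0,0,0]},{"jaw":1,"offset":[0,0,0],"twist":[0,0,0]},{"jaw":1,"offset":[0,0,0],"twist":[0,0,0]}])

```text
time_s: 22.7
eef_pos: [0.5678, -0.0459, 0.1378]
tool_rot: [-0.0, 0.05, 0.999, -0.0]
contact_force: [0.4, 0.1, 0.6]
finger_gap: 1.004
grip_force: 0.0
```

```bash
python3 - <<'E'
from rig import *
import cv2,numpy as np
p,d=camera("wrist")
for l in("blue_tip","blue_axle","tag"): print(l,[(round(r["score"],2),np.round(r["location"],3).tolist()) for r in mark_of("wrist",l)[:3]])
q,_=camera("scene")
a=cv2.resize(p[130:350,200:450],(398,350));b=cv2.resize(q[180:320,220:420],None,fx=2.5,fy=2.5,interpolation=cv2.INTER_CUBIC)[:,:400]
cv2.imwrite("pics/c6.png",np.hstack([a,b])[:,:,::-1])
E
```

```text
blue_tip [(0.77, [0.562, -0.051, 0.198]), (0.27, [0.599, -0.421, -0.0])]
blue_axle [(0.95, [0.571, -0.04, 0.092])]
tag [(0.93, [0.463, 0.179, 0.003])]
```

View pics/c6.png

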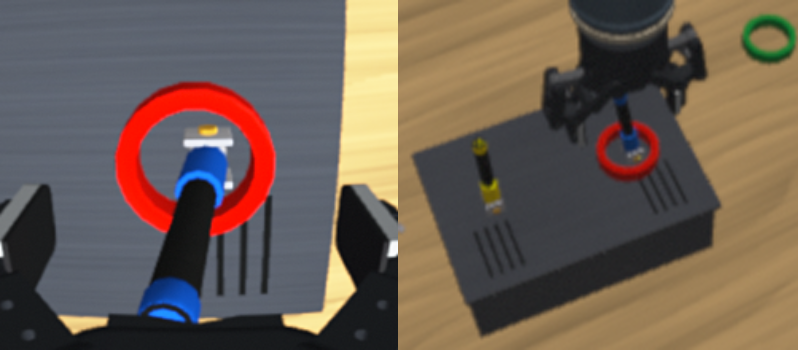

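Call:
servo_tool(deltas=[{"jaw":1,"offset":[0,0,-0.03],"twist":[0,0,0]},{"jaw":1,"offset":[0,0,-0.07],"twist":[0,0,0]},{"jaw":1,"offset":[0,0,-0.11],"twist":[0,0,0]},{"jaw":1,"offset":[0,0,-0.14],"twist":[0,0,0]},{"jaw":1,"offset":[0,0,-0.14],"twist":[0,0,0]},{"jaw":1,"offset":[0,0,-0.14],"twist":[0,0,0]}])

```text
time_s: 23.55
eef_pos: [0.5679, -0.0459, 0.2782]
tool_rot: [0.001, 0.05, 0.999, 0.0]
contact_force: [0.1, 0.4, -1.1]
finger_gap: 1.002
grip_force: 0.0
```

```bash
python3 - <<'E'
from rig import *
import cv2,numpy as np
p,d=camera("wrist")
for l in("blue_tip","blue_axle","tag"): print(l,[(round(r["score"],2),np.round(r["location"],3).tolist()) for r in mark_of("wrist",l)[:3]])
cv2.imwrite("pics/c7.png",cv2.resize(p[100:280,100:420],(800,450))[:,:,::-1])
E
```

```text
blue_tip [(0.89, [0.563, -0.054, 0.193])]
blue_axle [(0.68, [0.568, -0.039, 0.093])]
tag [(0.95, [0.464, 0.18, 0.001]), (0.79, [0.328, 0.348, 0.007])]
```

View pics/c7.png

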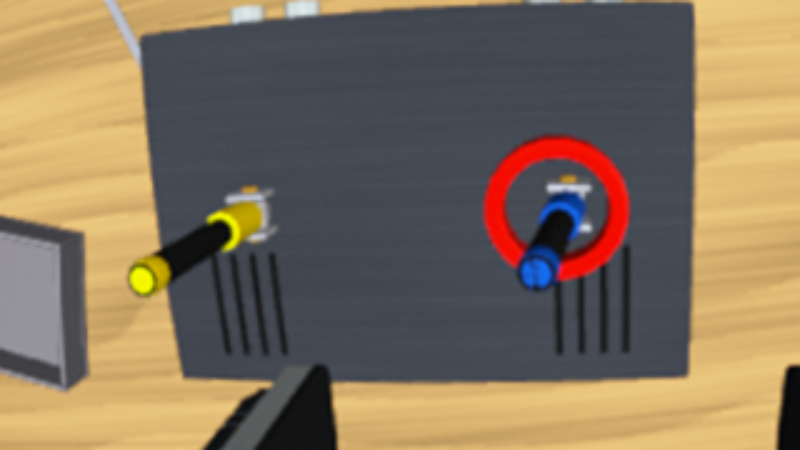

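The ring at (557,207) lies flat round the clevis, and the blue rod leans right, tip at (537,270). The tip is 15 mm to the right of the axle, so it leans fully.

```bash
python3 -c "
from rig import *
print(finish_job())"
```

```text
the job is handed in; nothing more can be done
None
```

The blue antenna has the play: it swung about 18 mm between its stops, against about 3 mm for yellow. It is left leaning fully right with the red ring flat on the lid round its foot, and the job is handed in at about 24 s. I let the ring go about 40 mm above the lid, since the gripper body would have hit the rod any lower, and the end-of-step force readings while pressing were at most 8.6 N.

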